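# Close the feed chute of the bowl cutter and run it slowly

## Robot

A 6-joint arm with a two-finger parallel gripper is mounted at the origin on the work surface; the furniture and walls round the work are solid. World frame = base frame: x ahead of the robot, y to its left, z up, the work surface at z = 0. Lengths are in m, angles in rad, forces in N, time in s.
With the tool pointing down it reaches from about 0.25 to 0.725 m from the base axis. Payload 4 kg.
Tool frame: the origin (TCP) lies midway between the tips of the shut fingers; the grasp point (between the pads) lies 19 mm behind it; z points along the fingers, y is the line along which they close (so a half turn about z gives the same grasp; the last joint's range is limited). The gripper opens to 85 mm and grips with 20 to 120 N. Pads are 22 mm wide; open, the fingers measure 114 mm over their backs; the gripper's body (76 mm by 85 mm) begins 54 mm behind the grasp point. The pads swing forward as they close: fully open they stand 13 mm farther back than shut.
Start: joints at [1.166, 0.241, 0.005, 1.335, 0, 1.571], TCP at [0.197, 0.46, 0.231] pointing down, gripper open.
Joint ranges: [-2.72, 2.72], [-1.05, 1.87], [-1.09, 1.28], [-1.99, 2.15], [-1.42, 1.44], [-3.14, 3.14]. Speed limits (rad/s): [2.79, 2.79, 3.14, 3.14, 3.14, 3.14].

## Interface

Orientations are given as a unit quaternion [x, y, z, w].
In Python, from workcell import get_obs, camera, job_done, silhouettes gives the robot as it stands. The module is installed in compiled form; this text tells all that it offers.
- The arm moves only by the tool drive_tool, never from a script. Its argument "increments" is a list of rows, each a list of 3 entries, a list of its own where there are three numbers: the shift along the world's x, y, z in mm, then the turn, a rotation vector about the world's x, y, z in degrees, then the opening, from 0 (shut) to 1 (fully open). A call has 1 to 8 rows; each row shifts and turns the commanded pose from where the row before left it; what a row does not reach is not made up. A row lasts 1/12 s, in which the tool goes at most 41.7 mm and 7.16 degrees, less where a joint would pass 70% of its speed; a pose out of reach is approached as far as the arm can. A call is refused whole if a number of a shift passes 41.7 or a number of a turn 7.16, either way. A call with a gripper value outside its range is refused whole. The fingers move at their own pace and stop on an object; the grip force is fixed at half the most. Time passes only in rows, so rows that do not move let the fingers close. It gives the time, the measured TCP pose, the force, the opening and the grip force at its end, in the units of the state.
- get_obs(): the state, without advancing time (a new reading comes with each control period).
- camera(name): name is "scene" or "top" or "wrist"; returns a dict with "image" (480x640x3 uint8, red, green, blue), "K" (3x3 intrinsics, pixels), "view" (4x4, takes a point from world to camera coordinates). Camera axes: x right, y down, z forward; pixel columns grow to the right and rows downward; lengths in m; the calibration is good to about 2 mm. A picture is of the moment at which its call begins. There is no depth.
- job_done(): hands the job in; it is judged then, once.
Trained networks look in a picture, given as the dict that the camera call returned (one of the last four; its "shot" number tells which), for a name from the list of things; names that differ only in an ending like _2 or _b are one class to them, and where a whole thing is asked for, a point or a joint stands for the part that bears it (a point fixed in the world has none). Each returns a list of dicts, best first, with "conf" (0 to 1); they miss things now and then, are a little off and sometimes report something else, mostly with a low value. They report only what shows in the picture. A call takes as long as a camera call.
- silhouettes(query, picture): "region" (480x640 bool, what is visible of it) and "bbox" ([left, top, right, bottom] in pixels, round what is visible of it).
The state is a dict: "clock": time; "joint_pos": joint angles; "joint_vel": joint speeds; "tau": joint torques, N m; "eef_pos": TCP position; "tool_rot": TCP orientation; "ft_force": force on the tool from outside, world axes, zero at the start; "ft_torque": the same for the moment, N m; "grip_width": finger opening in m; "grasp_force": force on a finger pad.
Only numpy, scipy, OpenCV 4.12 (cv2) and the standard library are available. Lean on these libraries where they do the work, as an engineer would, in place of code of your own. Each camera call takes 0.05 s, during which the arm holds its last target. There are 200 camera calls.

## Task

Get the small bowl cutter running at slow speed: lower the white food pusher into the feed chute on its lid until its flange sits fully home on the chute's rim (lower it, don't drop it), and only then press the spring-loaded paddle on the front of the cutter half-way down, until it lies level with the guard rails beside it, never down to the fast stop. The cutter runs only while the paddle is held, so keep the paddle half-way down with the fingertips and finish while still holding it there; leave the plunger stamp, pumpkin cake, dough press, steel bowl and green cakes where they are.

Things in the scene. Friction and masses are not known exactly. Their poses are not given: they have to be found in the camera images.
- pusher: food pusher, loose, white plastic, 131 mm tall, about 0.1 kg, upright on its foot. Origin: centre of the foot's underside, z up. Stem 32 (x) by 46 (y) mm, 85 long; flange 58 (x) by 72 (y) from 85 to 91 mm up; above it a grip plate 16 thick (x), 42 wide (y), 91 to 131 mm up, to be pinched across its thickness (fingers close along x). Fits the chute either way round
- cutter: bowl cutter (food processor), stands fast. Origin under it at table height; x from paddle (front) to bowl (back). Housing x -150 to 130, y +-65 mm, deck 48 high. Steel bowl, radius 65, and feed chute on the axis x 58, y 0; lid top 136, chute rim 195 high. Guard rails along the paddle: x -142 to -42, y +-28 to +-35, tops 78 high; hinge block behind the paddle as high
- chute_mouth (a point): centre of the chute's mouth at the height of its flat rim, 195 mm above the table; axes as the cutter's. Shaft 36 (cutter x) by 50 mm (cutter y), over 90 deep; its top 13 mm flare to 48 by 62. Pusher home: flange on the rim, pusher origin 85 mm below this point, pusher y along cutter y
- paddle_pad (a point): point to press, on the paddle's top face, 64 mm in front of its hinge, 18 mm behind its front edge; moves with it: about 90 mm above the table at rest, 78 (level with the rails) half-way, 67 at the bottom. Paddle: ribbed grey plate 82 long, 52 wide, 7 thick, hinged at its rear edge (cutter x -50, 74.5 mm high)
- pulse_paddle (a joint): paddle angle, rad: 0 raised (rest), 0.18 half-way (plate level, flush with the rails: slow), 0.36 bottom stop (fast). Sprung upward: about 3 N at the pad to start it, 6 N half-way, 9 N at the bottom; springs back when let go
- stamp: bystander: plain pale plunger stamp, round, 46 mm wide, 43 mm tall, standing on the table; leave alone. Origin: centre of its underside
- pumpkin: bystander: pumpkin-shaped cake, about 50 mm wide and 40 mm tall; leave alone. Origin: centre of its underside
- dough_press: bystander: open half-moon dough press lying flat, 95 by 141 by 15 mm; leave alone
- mixing_bowl: bystander: empty steel bowl, 154 mm wide, 50 mm tall; leave alone
- cake_c: bystander: dark green oval cake, 41 by 58 by 23 mm, lying in front of the cutter; leave alone
- cake_d: bystander: dark green oval cake, 42 by 49 by 23 mm, near the spice jars; leave alone

How it is judged:
On the way, in this order (a step that is already met when the one before it is completed fails the run):
1. the pusher stands home in the chute, flange on the rim, with the paddle still up (horizontal distance between pusher and chute_mouth below 0.006 m and z of pusher in the frame of chute_mouth below -0.081 m and angle between pusher's own z axis and vertical below 0.08 rad and value of joint pulse_paddle below 0.06 rad), for 0.3 s.
2. the paddle is held half-way down (one third to two thirds of its travel) for a second, fingers on it (value of joint pulse_paddle between 0.12 and 0.24 rad and contact force between the fingers and cutter above 1 N), for 1 s.
At the end, for the whole second after the job is handed in: The program has ended with the fingers still pressing the paddle with more than 1 N and the paddle between 0.12 and 0.24 rad (half-way is 0.18); the pusher, let go of, stands in the chute upright within 0.08 rad, its axis within 6 mm of the chute's and its flange within 4 mm of the rim (all of step 2 and contact force between the fingers and pusher below 0.2 N and horizontal distance between pusher and chute_mouth below 0.006 m and z of pusher in the frame of chute_mouth below -0.081 m and angle between pusher's own z axis and vertical below 0.08 rad); the arm keeps its last pose, push and grip.
It fails at once if the paddle is pressed while the chute is open (pusher not home) (value of joint pulse_paddle above 0.08 rad and (z of pusher in the frame of chute_mouth above -0.079 m or horizontal distance between pusher and chute_mouth above 0.01 m)).
It fails at once if the paddle is pushed on to the fast stop (value of joint pulse_paddle above 0.31 rad).
It fails at once if the pusher is dropped into the chute (faster than 0.6 m/s there) (horizontal distance between pusher and chute_mouth below 0.03 m and linear speed of pusher above 0.6 m/s).
It fails at once if a bystander is shifted by more than 30 mm (distance of any of stamp, pumpkin, dough_press, mixing_bowl, cake_c, cake_d from where it was at the start of the episode above 0.03 m).
It also fails if it takes over 54 s, if anything falls off the work surface, if the arm or the gripper's body presses on something with over 40 N, if the wrist force passes 120 N, or if a joint passes its speed limit or range.

## Working session

There is one attempt and no reset: what is moved stays moved. The work goes in short steps, Python scripts to look and compute and a tool call to move; the robot and the scene stay as the last step left them, time stands still between calls to the robot, and variables do not carry over. Pictures are saved under pics/ and viewed, at most 10 in all, crops included, and the job is handed in when it is done.

Besides the shell and the picture viewer there is one more tool, called after "Emit:" as name(argument=value, ...) on one line, values as JSON. drive_tool: Moves the arm, as the interface text tells. Its arguments: {"type":"object","properties":{"increments":{"type":"array"}},"required":["increments"]}

```bash
mkdir -p pics; python3 - <<'E'
from workcell import *
import cv2,pickle,numpy as np
o=get_obs();print({k:np.round(v,3).tolist() for k,v in o.items()})
P={}
for n in("scene","top"):
    c=camera(n);d={}
    for q in("pusher","cutter","paddle_pad","stamp","cake_c","cake_d","pumpkin","mixing_bowl","dough_press"):
        s=silhouettes(q,c);d[q]=s[:2]
        print(n,q,[(round(x["conf"],2),[int(v) for v in x["bbox"]]) for x in s[:2]])
    P[n]=(c,d);print(np.round(c["K"],1).tolist(),np.round(c["view"],3).tolist())
    cv2.imwrite(f"pics/{n}0.png",c["image"][...,::-1])
pickle.dump(P,open("p.pkl","wb"))
E
```

```text
{'clock': 0.0, 'joint_pos': [1.166, 0.241, 0.004, 1.335, 0.0, 1.571], 'joint_vel': [-0.0, -0.001, -0.001, 0.001, -0.002, -0.002], 'tau': [-0.0, -37.232, 25.241, 0.017, -0.0, -0.0], 'eef_pos': [0.197, 0.459, 0.23], 'tool_rot': [0.201, 0.98, -0.001, -0.0], 'ft_force': [0.567, 1.123, -0.252], 'ft_torque': [0.019, 0.031, 0.05], 'grasp_force': 0.0, 'grip_width': 0.085}
scene pusher [(0.23, [350, 238, 486, 406])]
scene cutter [(0.92, [353, 238, 487, 409])]
scene paddle_pad [(0.57, [374, 326, 425, 363]), (0.55, [220, 204, 273, 235])]
scene stamp [(0.72, [273, 261, 292, 286])]
scene cake_c [(0.96, [302, 350, 331, 372]), (0.88, [284, 371, 304, 393])]
scene cake_d [(0.96, [302, 350, 331, 372]), (0.88, [284, 371, 304, 393])]
scene pumpkin [(0.52, [250, 243, 270, 261]), (0.2, [373, 330, 422, 365])]
scene mixing_bowl [(0.81, [267, 183, 330, 227]), (0.53, [351, 239, 487, 408])]
scene dough_press [(0.65, [220, 208, 270, 235])]
[[491.4, 0.0, 321.0], [0.0, 491.4, 235.5], [0.0, 0.0, 1.0]] [[0.824, -0.567, 0.001, -0.401], [-0.37, -0.539, -0.757, 0.35], [0.429, 0.623, -0.653, 0.81], [0.0, 0.0, 0.0, 1.0]]
top pusher [(0.96, [313, 248, 351, 287]), (0.37, [409, 225, 441, 262])]
top cutter [(0.81, [364, 141, 449, 274])]
top paddle_pad [(0.68, [408, 223, 440, 261]), (0.19, [181, 173, 247, 238])]
top stamp [(0.6, [277, 260, 292, 277])]
top cake_c [(0.54, [377, 309, 399, 326]), (0.49, [371, 281, 389, 304])]
top cake_d [(0.54, [377, 309, 399, 326]), (0.49, [371, 281, 389, 304])]
top pumpkin [(0.61, [235, 258, 257, 280])]
top mixing_bowl [(0.86, [183, 171, 246, 239])]
top dough_press [(0.68, [180, 233, 218, 287])]
[[440.4, 0.0, 310.1], [0.0, 440.4, 237.6], [0.0, 0.0, 1.0]] [[-0.019, -1.0, 0.005, 0.088], [-0.99, 0.018, -0.143, 0.548], [0.143, -0.007, -0.99, 1.032], [0.0, 0.0, 0.0, 1.0]]
```

```bash
python3 -c "
import cv2
a=cv2.imread('pics/scene0.png')[170:420,200:500];b=cv2.imread('pics/top0.png')[120:340,170:470]
cv2.imwrite('pics/s1.png',cv2.resize(a,None,fx=2.4,fy=2.4,interpolation=2));cv2.imwrite('pics/t1.png',cv2.resize(b,None,fx=2.6,fy=2.6,interpolation=2))"
```

```text
(no output)
```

View pics/s1.png

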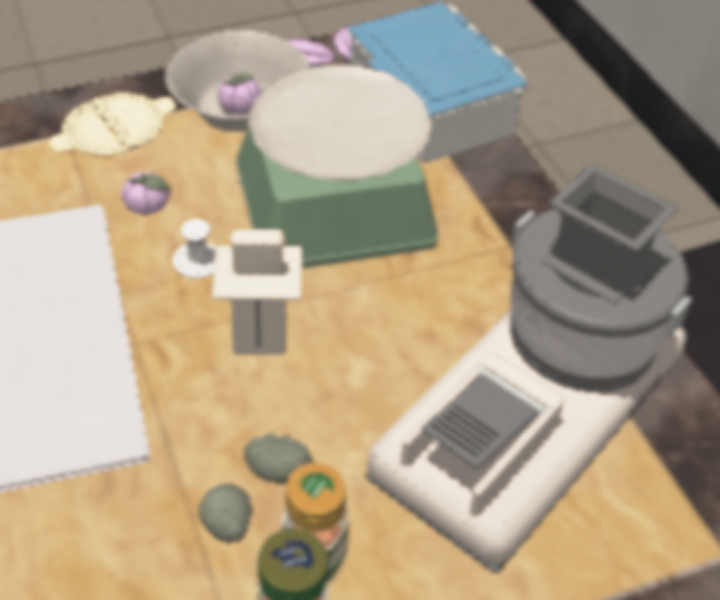

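View pics/t1.png

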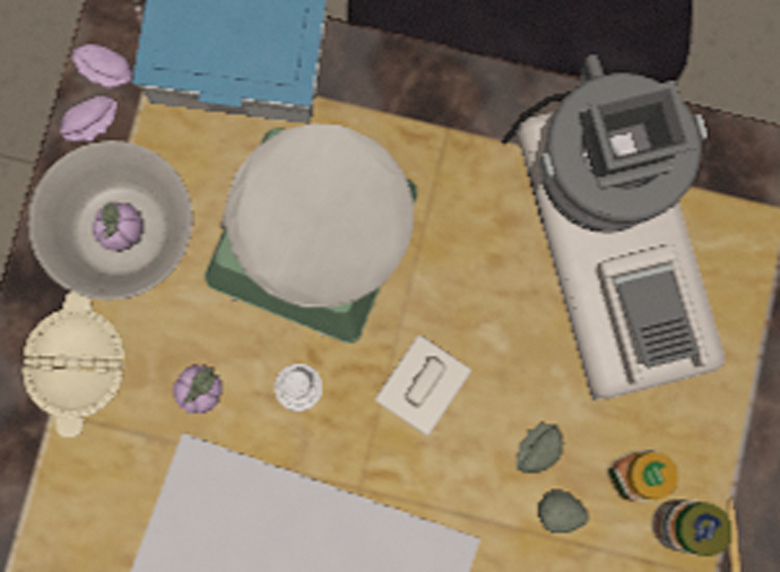

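The scene crop shows the pusher standing near (258,290), with the cutter at right and its chute rim around (615,205). In the top crop, the pusher's flange is centred near (424,384), the chute mouth near (645,125) and the paddle near (655,310). Next I back-project the corners.

```bash
cat > h.py <<'E'
import numpy as np
def ray(c,uv):
    R,t=c["view"][:3,:3],c["view"][:3,3]
    d=R.T@np.linalg.solve(c["K"],[uv[0],uv[1],1.]);return -R.T@t,d
def onz(c,uv,z):
    o,d=ray(c,uv);return o+d*(z-o[2])/d[2]
def proj(c,p):
    p=np.atleast_2d(p);q=(c["view"][:3,:3]@p.T).T+c["view"][:3,3];q=(c["K"]@q.T).T;return q[:,:2]/q[:,2:]
E
python3 - <<'E'
from h import *;import pickle
P=pickle.load(open('p.pkl','rb'));T=P['top'][0];S=P['scene'][0]
t=lambda L:np.array(L)/2.6+[170,120]
s=lambda L:np.array(L)/2.4+[200,170]
def show(n,c,uv,z):
    p=np.array([onz(c,u,z)[:2] for u in uv]);e=np.roll(p,-1,0)-p
    print(n,np.round(p,3).tolist(),'mean',p.mean(0).round(4),'len',np.linalg.norm(e,axis=1).round(3),'ang',np.degrees(np.arctan2(e[:,1],e[:,0])).round(1))
show('pushT',T,t([(420,336),(470,370),(428,433),(377,397)]),.091)
show('pushS',S,s([(214,296),(298,297),(302,247),(219,246)]),.091)
show('rimT',T,t([(592,98),(682,86),(697,138),(605,162)]),.195)
show('rimS',S,s([(590,164),(678,210),(640,250),(553,205)]),.195)
show('padT',T,t([(614,277),(677,265),(692,355),(640,365)]),.085)
show('railS',S,s([(485,366),(560,410),(477,500),(405,452)]),.078)
show('housT',T,t([(595,398),(722,362)]),.048)
E
```

```text
pushT [[0.514, 0.029], [0.483, -0.014], [0.428, 0.024], [0.461, 0.068]] mean [0.4716 0.0268] len [0.053 0.067 0.055 0.066] ang [-125.6  144.7   53.7  -36.4]
pushS [[0.427, 0.022], [0.482, -0.017], [0.517, 0.028], [0.46, 0.068]] mean [0.4718 0.0255] len [0.068 0.057 0.07  0.057] ang [ -35.4   51.8  144.6 -126. ]
rimT [[0.696, -0.111], [0.705, -0.186], [0.66, -0.195], [0.642, -0.119]] mean [ 0.6756 -0.153 ] len [0.075 0.045 0.078 0.055] ang [ -83.2 -167.7  103.9    8.4]
rimS [[0.693, -0.109], [0.709, -0.182], [0.655, -0.195], [0.636, -0.126]] mean [ 0.6732 -0.1532] len [0.076 0.056 0.072 0.059] ang [ -77.6 -166.5  104.6   17.3]
padT [[0.565, -0.147], [0.575, -0.204], [0.493, -0.213], [0.485, -0.166]] mean [ 0.5295 -0.1827] len [0.058 0.082 0.048 0.082] ang [ -80.2 -174.    99.8   13.5]
railS [[0.567, -0.147], [0.585, -0.211], [0.483, -0.234], [0.467, -0.174]] mean [ 0.5258 -0.1914] len [0.066 0.105 0.062 0.104] ang [ -73.9 -167.3  105.5   14.9]
housT [[0.459, -0.132], [0.49, -0.251]] mean [ 0.4743 -0.1919] len [0.123 0.123] ang [-75.4 104.6]
```

Emit:
drive_tool(increments=[[[20, -32, 0], [0, 0, -1.6], 1], [[20, -32, 0], [0, 0, -1.6], 1], [[20, -32, 0], [0, 0, -1.6], 1], [[20, -32, 0], [0, 0, -1.6], 1], [[20, -32, 0], [0, 0, -1.6], 1], [[20, -32, 0], [0, 0, -1.6], 1], [[20, -32, 0], [0, 0, -1.6], 1], [[20, -32, 0], [0, 0, -1.6], 1]])

```text
clock: 1.67
eef_pos: [0.3575, 0.202, 0.2316]
tool_rot: [0.309, 0.951, 0.0, 0.0]
ft_force: [0.5, 1.6, 0.3]
grip_width: 0.0854
grasp_force: 0.0
```

Emit:
drive_tool(increments=[[[20, -32, 0], [0, 0, 0], 1], [[20, -32, 0], [0, 0, 0], 1], [[20, -32, 0], [0, 0, 0], 1], [[20, -32, 0], [0, 0, 0], 1], [[20, -32, 0], [0, 0, 0], 1], [[14, -17, 0], [0, 0, 0], 1], [[0, 0, 0], [0, 0, 0], 1], [[0, 0, 0], [0, 0, 0], 1]])

```text
clock: 2.33
eef_pos: [0.4712, 0.0256, 0.231]
tool_rot: [0.31, 0.951, 0.0, -0.0]
ft_force: [-0.6, 0.3, -0.7]
grip_width: 0.0856
grasp_force: 0.0
```

```bash
python3 - <<'E'
from workcell import *
import cv2,pickle,numpy as np
o=get_obs();print({k:np.round(o[k],4).tolist() for k in('clock','eef_pos','tool_rot','joint_pos')})
c=camera("wrist");pickle.dump(c,open("w1.pkl","wb"));cv2.imwrite("pics/w1.png",c["image"][...,::-1])
print(np.round(c["K"],1).tolist(),np.round(c["view"],3).tolist())
for q in("pusher",):
  for x in silhouettes(q,c)[:2]:print(q,x["conf"],x["bbox"])
E
```

```text
{'clock': 2.3333, 'eef_pos': [0.4712, 0.0256, 0.231], 'tool_rot': [0.3103, 0.9506, 0.0001, -0.0004], 'joint_pos': [0.0541, 0.1857, -0.0656, 1.3201, 0.0004, 0.685]}
[[396.5, 0.0, 324.0], [0.0, 396.5, 246.9], [0.0, 0.0, 1.0]] [[0.589, 0.808, -0.001, -0.298], [0.773, -0.564, 0.291, -0.389], [0.234, -0.172, -0.957, 0.273], [0.0, 0.0, 0.0, 1.0]]
pusher 0.78 [287.7, 177.2, 366.8, 274.3]
```

View pics/w1.png

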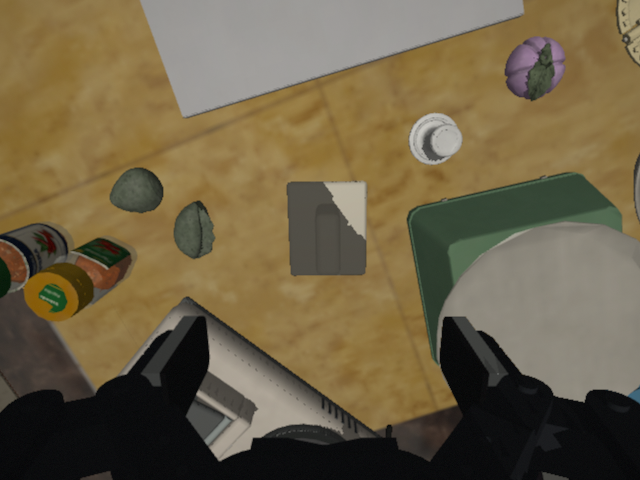

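The wrist view shows the flange as an axis-aligned rectangle with corners (288,182), (366,182), (366,275) and (291,275). The grip plate spans columns 316–341.

```bash
python3 - <<'E'
from h import *;import pickle
c=pickle.load(open('w1.pkl','rb'))
p=np.array([onz(c,u,.091)[:2] for u in [(288,182),(366,182),(366,275),(291,275)]]);e=np.roll(p,-1,0)-p
print(p.round(4).tolist(),p.mean(0),np.linalg.norm(e,axis=1),np.degrees(np.arctan2(e[:,1],e[:,0])))
E
```

```text
[[0.4275, 0.0254], [0.4602, 0.0703], [0.5185, 0.0304], [0.4848, -0.0159]] [0.4727695  0.02756634] [0.05548447 0.07068216 0.05723396 0.070665  ] [  53.90067081  -34.3447316  -126.08454671  144.23692214]
```

Emit:
drive_tool(increments=[[[1.5, 1.5, -30], [0, 0, 0], 1], [[0, 0, -30], [0, 0, 0], 1], [[0, 0, -30], [0, 0, 0], 1], [[0, 0, -23], [0, 0, 0], 1], [[0, 0, -12], [0, 0, 0], 1], [[0, 0, -8], [0, 0, 0], 1], [[0, 0, 0], [0, 0, 0], 1], [[0, 0, 0], [0, 0, 0], 1]])

```text
clock: 3.1
eef_pos: [0.4723, 0.0289, 0.0988]
tool_rot: [0.308, 0.951, 0.0, 0.0]
ft_force: [0.3, 0.0, 0.0]
grip_width: 0.0855
grasp_force: 0.0
```

Emit:
drive_tool(increments=[[[0, 0, 0], [0, 0, 0], 0.4], [[0, 0, 0], [0, 0, 0], 0.2], [[0, 0, 0], [0, 0, 0], 0], [[0, 0, 0], [0, 0, 0], 0], [[0, 0, 0], [0, 0, 0], 0], [[0, 0, 0], [0, 0, 0], 0], [[0, 0, 0], [0, 0, 0], 0], [[0, 0, 0], [0, 0, 0], 0]])

```text
clock: 3.77
eef_pos: [0.4727, 0.028, 0.0987]
tool_rot: [0.309, 0.951, 0.0, 0.0]
ft_force: [-0.7, 0.0, 3.2]
grip_width: 0.0149
grasp_force: 58.9
```

Emit:
drive_tool(increments=[[[0, 0, 15], [0, 0, 0], 0], [[0, 0, 30], [0, 0, 0], 0], [[0, 0, 30], [0, 0, -5], 0], [[0, 0, 30], [0, 0, -5], 0], [[0, 0, 30], [0, 0, -5], 0], [[0, 0, 30], [0, 0, -5], 0], [[0, 0, 30], [0, 0, -5], 0], [[0, 0, 25], [0, 0, -5], 0]])

```text
clock: 4.43
eef_pos: [0.4723, 0.0281, 0.3201]
tool_rot: [0.546, 0.838, 0.0, 0.0]
ft_force: [0.3, -0.3, -1.7]
grip_width: 0.0154
grasp_force: 58.7
```

Emit:
drive_tool(increments=[[[10, -20, 0], [0, 0, -5], 0], [[20, -25, 0], [0, 0, -5], 0], [[20, -25, 0], [0, 0, 0], 0], [[20, -20, 0], [0, 0, 0], 0], [[10, -15, 0], [0, 0, 0], 0], [[0, 0, 0], [0, 0, 0], 0], [[0, 0, 0], [0, 0, 0], 0], [[0, 0, 0], [0, 0, 0], 0]])

```text
clock: 5.1
eef_pos: [0.5519, -0.0766, 0.3176]
tool_rot: [0.616, 0.788, -0.0, -0.001]
ft_force: [0.3, -0.7, -1.5]
grip_width: 0.015
grasp_force: 58.9
```

```bash
python3 - <<'E'
from workcell import *
import cv2,pickle,numpy as np
o=get_obs();print({k:np.round(o[k],4).tolist() for k in('clock','eef_pos','tool_rot','joint_pos')})
im=[]
for n in("wrist","top"):
    c=camera(n);pickle.dump(c,open(f"{n}2.pkl","wb"));im.append(c["image"][...,::-1])
cv2.imwrite("pics/w2.png",im[0]);cv2.imwrite("pics/t2.png",cv2.resize(im[1][110:310,290:490],None,fx=3,fy=3,interpolation=2))
E
```

```text
{'clock': 5.1, 'eef_pos': [0.5519, -0.0766, 0.3176], 'tool_rot': [0.6157, 0.788, -0.0003, -0.001], 'joint_pos': [-0.1382, 0.3451, 0.3695, 1.5972, 0.0004, 1.1883]}
```

View pics/w2.png

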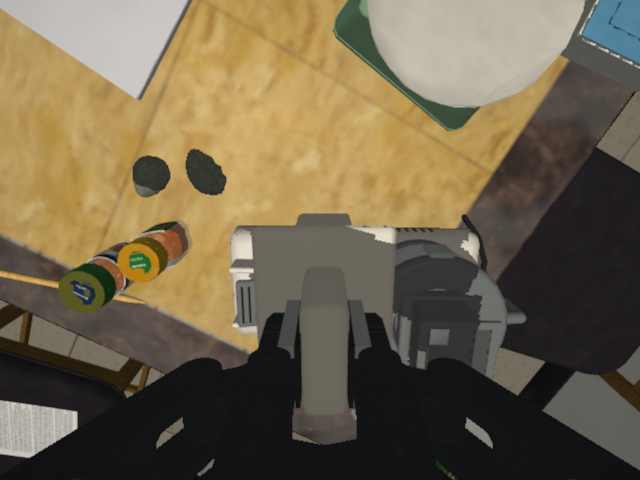

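View pics/t2.png

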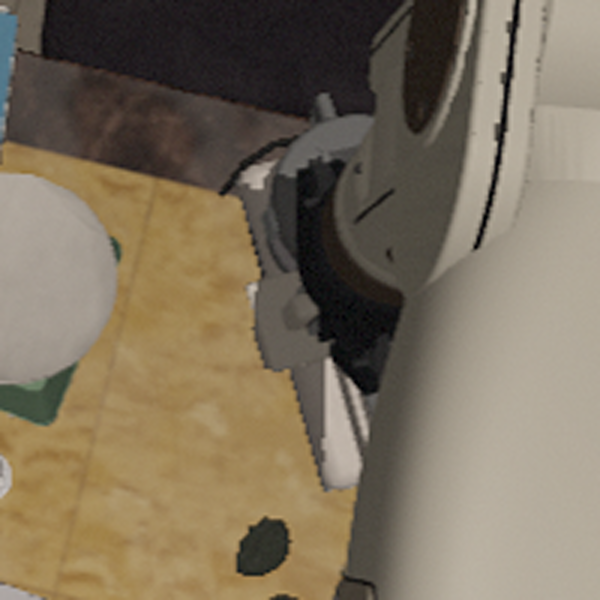

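The wrist picture shows the cutter's edges square with the gripper, so the 14° yaw is right. I refine the chute's position with an overlay on the two clear initial pictures.

```bash
python3 - <<'E'
from h import *;import pickle,cv2
from scipy.optimize import minimize
P=pickle.load(open('p.pkl','rb'))
def rect(x0,x1,y0,y1,z):return [(x0,y0,z),(x1,y0,z),(x1,y1,z),(x0,y1,z)]
def segs(a,b,pose):
    x,y,w=pose;R=np.array([[np.cos(w),-np.sin(w)],[np.sin(w),np.cos(w)]])
    L=[rect(58-24,58+24,-31,31,195),rect(58-a,58+a,-b,b,195)]+[rect(-142,-42,s*31.5-3.5,s*31.5+3.5,78) for s in(-1,1)]
    out=[]
    for r in L:
        q=np.array(r)/1000.;q=q-[.058,0,0];q[:,:2]=q[:,:2]@R.T+[x,y];out.append(q)
    return out
G={}
for n in('top','scene'):
    g=cv2.GaussianBlur(cv2.cvtColor(P[n][0]['image'],cv2.COLOR_RGB2GRAY).astype(np.float32),(0,0),1.)
    G[n]=np.minimum(np.hypot(cv2.Sobel(g,5,1,0),cv2.Sobel(g,5,0,1)),150)
def cost(v):
    s=0
    for n in G:
        for q in segs(v[3],v[4],v[:3]):
            pts=np.concatenate([q[i]+(q[(i+1)%4]-q[i])*np.linspace(0,1,40)[:,None] for i in range(4)])
            uv=proj(P[n][0],pts).astype(np.float32)
            s-=cv2.remap(G[n],uv[:,0],uv[:,1],1).mean()
    return s
best=None
for dx in(-5,0,5):
  for dy in(-5,0,5):
    v0=np.array([.674+dx/1e3,-.153+dy/1e3,np.radians(14),29,37])
    r=minimize(cost,v0,method='Nelder-Mead',options=dict(initial_simplex=np.vstack([v0]+[v0+d for d in np.diag([.003,.003,.03,1.5,1.5])]),maxiter=600))
    print(r.fun.round(1),r.x[:2].round(4),np.degrees(r.x[2]).round(2),r.x[3:].round(1))
    if best is None or r.fun<best.fun:best=r
I=[]
for n,(u,v) in(('top',(370,135)),('scene',(360,230))):
    k=4 if n=='top' else 3.;w=int(400/k)
    m=P[n][0]['image'][v:v+int(560/k),u:u+w+(10 if n=='scene' else 0),::-1];m=cv2.resize(np.ascontiguousarray(m),None,fx=k,fy=k,interpolation=2)
    for q in segs(best.x[3],best.x[4],best.x[:3]):
        cv2.polylines(m,[np.int32(((proj(P[n][0],q)-[u,v]+.5)*k)*8)],True,(0,0,255),1,cv2.LINE_AA,3)
    I.append(m)
h=min(i.shape[0] for i in I);o=np.hstack([i[:h] for i in I])[:, :800];cv2.imwrite('pics/ov.png',o);print(o.shape)
E
```

```text
-627.0 [ 0.6752 -0.1574] 10.58 [30.1 36.8]
-650.1 [ 0.6684 -0.1517] 13.57 [29.1 38.1]
-675.2 [ 0.6744 -0.1507] 12.97 [30.6 38.4]
-683.2 [ 0.6747 -0.1504] 13.19 [31.1 30.1]
-669.7 [ 0.6739 -0.1504] 13.16 [29.9 37.2]
-675.2 [ 0.6744 -0.1506] 12.99 [30.4 38.3]
-611.4 [ 0.675  -0.1508] 16.17 [23.1 39.3]
-675.0 [ 0.6744 -0.1507] 13.0 [30.4 38.1]
-675.2 [ 0.6744 -0.1507] 12.97 [30.5 38.5]
(558, 800, 3)
```

View pics/ov.png

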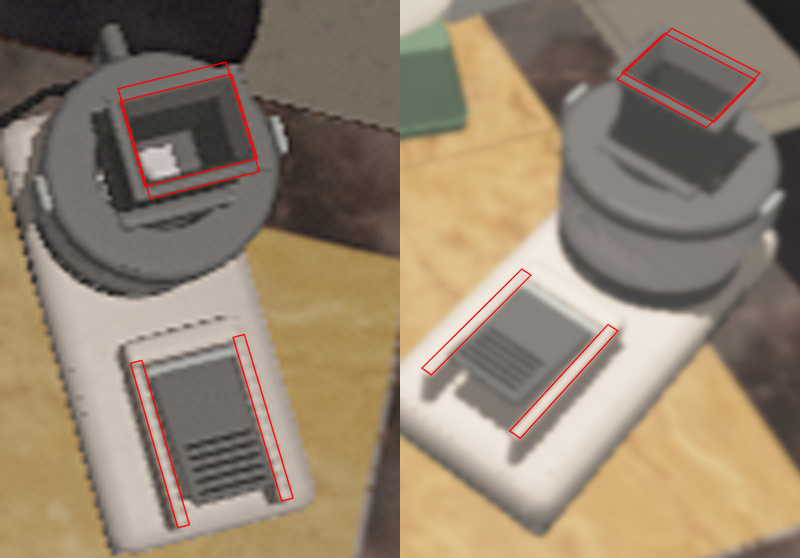

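The overlay fits the rails and the mouth in both views: chute at (0.674, -0.151), yaw about 13.2°.

Emit:
drive_tool(increments=[[[15, -9, 0], [0, 0, -0.8], 0], [[25, -15, 0], [0, 0, 0], 0], [[27.5, -16.5, 0], [0, 0, 0], 0], [[25, -15, 0], [0, 0, 0], 0], [[20, -12, 0], [0, 0, 0], 0], [[10, -7, 0], [0, 0, 0], 0], [[0, 0, 0], [0, 0, 0], 0], [[0, 0, 0], [0, 0, 0], 0]])

```text
clock: 5.87
eef_pos: [0.6749, -0.1507, 0.3174]
tool_rot: [0.621, 0.784, -0.0, -0.001]
ft_force: [-0.5, 0.5, -0.7]
grip_width: 0.0154
grasp_force: 59.2
```

```bash
cat > look.py <<'E'
from workcell import *
from h import *
import cv2,sys
o=get_obs();print({k:np.round(o[k],4).tolist() for k in('clock','eef_pos','tool_rot','joint_pos','ft_force')})
c=camera("scene");u,v,w,h,k=[int(x) for x in sys.argv[2:7]]
m=cv2.resize(np.ascontiguousarray(c["image"][v:v+h,u:u+w,::-1]),None,fx=k,fy=k,interpolation=2)
a=np.radians(13.2);R=np.array([[np.cos(a),-np.sin(a)],[np.sin(a),np.cos(a)]])
def box(ctr,hx,hy,z,col):
    q=np.array([[-hx,-hy],[hx,-hy],[hx,hy],[-hx,hy]])/1000@R.T+ctr;q=np.c_[q,np.full(4,z)]
    cv2.polylines(m,[np.int32(((proj(c,q)-[u,v]+.5)*k)*8)],True,col,1,cv2.LINE_AA,3)
box([.6744,-.151],24,31,.195,(0,0,255));box([.6744,-.151],30.5,38.4,.195,(0,0,255))
e=o["eef_pos"]
if len(sys.argv)>7:
    f=e[2]-.0987
    box(e[:2],16,23,f,(0,255,0));box(e[:2],29,36,f+.091,(0,255,0))
cv2.imwrite(sys.argv[1],m)
E
python3 look.py pics/s3.png 380 170 150 150 4 p
```

```text
{'clock': 5.8667, 'eef_pos': [0.6749, -0.1507, 0.3174], 'tool_rot': [0.6209, 0.7839, -0.0002, -0.0007], 'joint_pos': [-0.2198, 0.6899, 0.9308, 1.8132, 0.0003, 1.1198], 'ft_force': [-0.516, 0.5186, -0.6655]}
```

View pics/s3.png

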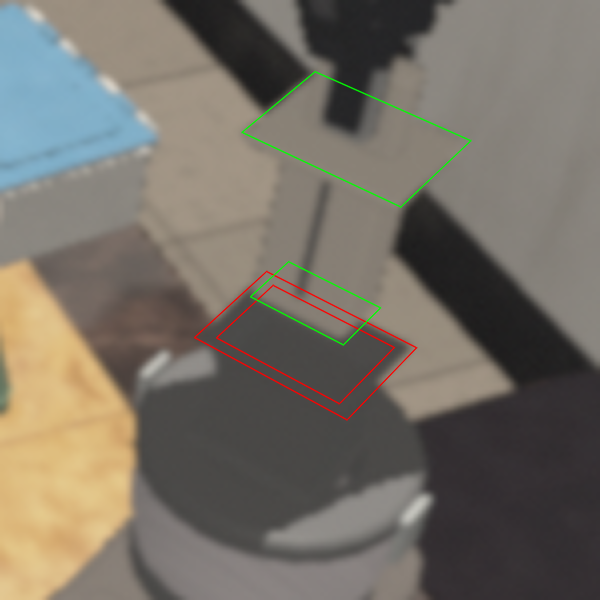

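The scene crop shows the held pusher matching its model and the rim matching the red rectangles, about 24 mm apart. I lower it.

Emit:
drive_tool(increments=[[[0, 0, -12], [0, 0, 0], 0], [[0, 0, -12], [0, 0, 0], 0], [[0, 0, -6], [0, 0, 0], 0], [[0, 0, -5], [0, 0, 0], 0], [[0, 0, -5], [0, 0, 0], 0], [[0, 0, 0], [0, 0, 0], 0]])

```text
clock: 6.42
eef_pos: [0.6743, -0.1509, 0.278]
tool_rot: [0.621, 0.784, -0.0, -0.0]
ft_force: [1.4, 0.1, -1.4]
grip_width: 0.0149
grasp_force: 59.1
```

Foot is now about 16 mm below the rim, with no resistance.

Emit:
drive_tool(increments=[[[0, 0, -8], [0, 0, 0], 0], [[0, 0, -8], [0, 0, 0], 0], [[0, 0, -10], [0, 0, 0], 0], [[0, 0, -10], [0, 0, 0], 0], [[0, 0, 0], [0, 0, 0], 0]])

```text
clock: 6.83
eef_pos: [0.6739, -0.1511, 0.2397]
tool_rot: [0.621, 0.784, -0.001, -0.002]
ft_force: [0.5, 0.4, -3.2]
grip_width: 0.0151
grasp_force: 59.2
```

Emit:
drive_tool(increments=[[[0, 0, -9], [0, 0, 0], 0], [[0, 0, -9], [0, 0, 0], 0], [[0, 0, -6], [0, 0, 0], 0], [[0, 0, -3], [0, 0, 0], 0], [[0, 0, -2], [0, 0, 0], 0], [[0, 0, 0], [0, 0, 0], 0]])

```text
clock: 7.33
eef_pos: [0.6747, -0.1514, 0.2128]
tool_rot: [0.621, 0.784, -0.0, -0.0]
ft_force: [-0.4, -0.3, -0.4]
grip_width: 0.0153
grasp_force: 59.3
```

Emit:
drive_tool(increments=[[[0, 0, -1.5], [0, 0, 0], 0], [[0, 0, -1], [0, 0, 0], 0], [[0, 0, 0], [0, 0, 0], 0]])

```text
clock: 7.58
eef_pos: [0.675, -0.1514, 0.2109]
tool_rot: [0.621, 0.784, 0.0, 0.0]
ft_force: [0.4, 0.8, -1.4]
grip_width: 0.0153
grasp_force: 59.3
```

Emit:
drive_tool(increments=[[[0, 0, -1.5], [0, 0, 0], 0], [[0, 0, -1.5], [0, 0, 0], 0], [[0, 0, 0], [0, 0, 0], 0], [[0, 0, 0], [0, 0, 0], 0]])

```text
clock: 7.92
eef_pos: [0.6752, -0.1515, 0.2088]
tool_rot: [0.621, 0.784, 0.0, 0.001]
ft_force: [-0.4, 0.6, 2.7]
grip_width: 0.0152
grasp_force: 59.7
```

Emit:
drive_tool(increments=[[[0, 0, -1], [0, 0, 0], 0], [[0, 0, -1], [0, 0, 0], 0], [[0, 0, 0], [0, 0, 0], 0], [[0, 0, 0], [0, 0, 0], 0]])

```text
clock: 8.25
eef_pos: [0.6752, -0.1515, 0.2087]
tool_rot: [0.621, 0.784, 0.001, 0.001]
ft_force: [-3.1, 0.0, 9.1]
grip_width: 0.015
grasp_force: 60.7
```

The pusher is home: z matches 0.2087 and the contact force is rising. I release it and retreat upwards.

Emit:
drive_tool(increments=[[[0, 0, 1], [0, 0, 0], 0.2], [[0, 0, 0], [0, 0, 0], 0.5], [[0, 0, 0], [0, 0, 0], 0.6], [[0, 0, 0], [0, 0, 0], 0.6], [[0, 0, 10], [0, 0, 0], 0.6], [[0, 0, 25], [0, 0, 0], 0.6], [[0, 0, 30], [0, 0, 0], 0.6], [[0, 0, 10], [0, 0, 0], 0.6]])

```text
clock: 8.92
eef_pos: [0.6759, -0.1516, 0.287]
tool_rot: [0.621, 0.784, 0.001, 0.003]
ft_force: [-1.0, -0.7, 1.6]
grip_width: 0.0514
grasp_force: 0.0
```

Emit:
drive_tool(increments=[[[-20, -5, 0], [0, 0, 0], 0.3], [[-30, -7, 0], [0, 0, 0], 0], [[-35, -8, 0], [0, 0, 0], 0], [[-35, -8, 0], [0, 0, 0], 0], [[-30, -7, 0], [0, 0, 0], 0], [[-18, -4, 0], [0, 0, 0], 0], [[0, 0, 0], [0, 0, 0], 0], [[0, 0, 0], [0, 0, 0], 0]])

```text
clock: 9.58
eef_pos: [0.5066, -0.1908, 0.2832]
tool_rot: [0.622, 0.783, 0.0, 0.001]
ft_force: [-0.2, 0.3, -0.3]
grip_width: -0.0
grasp_force: 0.0
```

```bash
python3 look.py pics/s4.png 350 180 150 150 4;python3 - <<'E'
from workcell import *;import cv2,pickle
c=camera('wrist');cv2.imwrite('pics/w4.png',c['image'][...,::-1]);pickle.dump(c,open('w4.pkl','wb'))
E
```

```text
{'clock': 9.5833, 'eef_pos': [0.5066, -0.1908, 0.2832], 'tool_rot': [0.6216, 0.7833, 0.0004, 0.001], 'joint_pos': [-0.3603, 0.3083, 0.23, 1.4903, 0.0002, 0.9812], 'ft_force': [-0.243, 0.3376, -0.3483]}
```

View pics/s4.png

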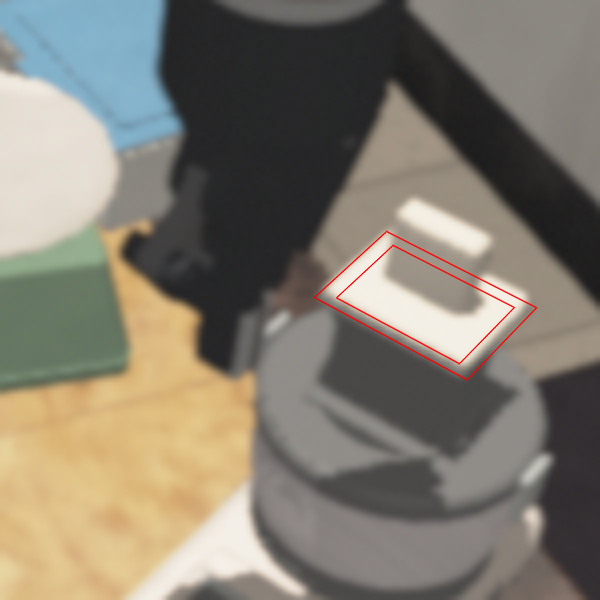

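View pics/w4.png

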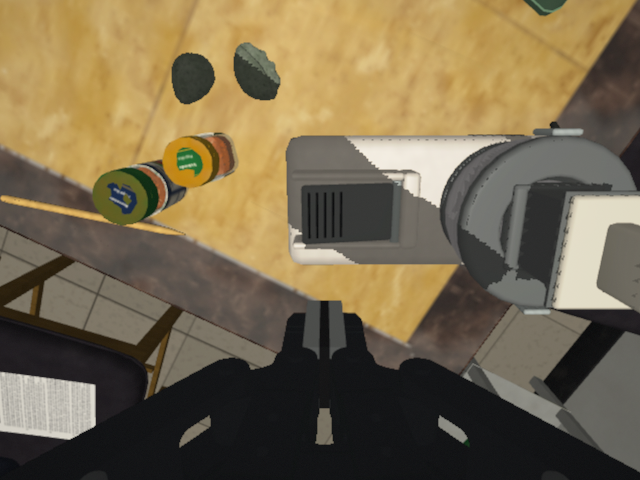

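The pusher's flange sits flat on the rim. In the wrist view the paddle spans columns 302–393 and rows 183–244, so the pad is at about (322, 214).

```bash
python3 - <<'E'
from h import *;import pickle
c=pickle.load(open('w4.pkl','rb'))
for u,z in [((322,214),.09),((302,185),.093),((302,243),.093),((393,183),.078),((393,241),.078)]:print(u,onz(c,u,z).round(4))
E
```

```text
(322, 214) [ 0.5065 -0.1904  0.09  ]
(302, 185) [ 0.4845 -0.1695  0.093 ]
(302, 243) [ 0.4952 -0.219   0.093 ]
(393, 183) [ 0.5613 -0.1518  0.078 ]
(393, 241) [ 0.576  -0.2026  0.078 ]
```

Emit:
drive_tool(increments=[[[0, 0, -30], [0, 0, 0], 0], [[0, 0, -35], [0, 0, 0], 0], [[0, 0, -35], [0, 0, 0], 0], [[0, 0, -30], [0, 0, 0], 0], [[0, 0, -25], [0, 0, 0], 0], [[0, 0, -15], [0, 0, 0], 0], [[0, 0, -8], [0, 0, 0], 0], [[0, 0, 0], [0, 0, 0], 0]])

```text
clock: 10.35
eef_pos: [0.5065, -0.1896, 0.1013]
tool_rot: [0.621, 0.784, -0.001, -0.002]
ft_force: [-0.0, 0.5, -0.6]
grip_width: 0.0002
grasp_force: 0.0
```

Emit:
drive_tool(increments=[[[0, 0, -4], [0, 0, 0], 0], [[0, 0, -4], [0, 0, 0], 0], [[0, 0, -3], [0, 0, 0], 0], [[0, 0, 0], [0, 0, 0], 0], [[0, 0, 0], [0, 0, 0], 0]])

```text
clock: 10.77
eef_pos: [0.5072, -0.1905, 0.0933]
tool_rot: [0.621, 0.784, 0.0, 0.0]
ft_force: [0.2, -0.3, 0.6]
grip_width: -0.0001
grasp_force: 0.0
```

Emit:
drive_tool(increments=[[[0, 0, -3], [0, 0, 0], 0], [[0, 0, -3], [0, 0, 0], 0], [[0, 0, -2], [0, 0, 0], 0], [[0, 0, 0], [0, 0, 0], 0], [[0, 0, 0], [0, 0, 0], 0]])

```text
clock: 11.18
eef_pos: [0.5068, -0.1909, 0.085]
tool_rot: [0.621, 0.784, -0.0, 0.0]
ft_force: [-1.9, -1.1, 3.7]
grip_width: -0.0
grasp_force: 1.7
```

Emit:
drive_tool(increments=[[[0, 0, -2], [0, 0, 0], 0], [[0, 0, -2], [0, 0, 0], 0], [[0, 0, -2], [0, 0, 0], 0], [[0, 0, 0], [0, 0, 0], 0], [[0, 0, 0], [0, 0, 0], 0]])

```text
clock: 11.6
eef_pos: [0.5066, -0.1908, 0.0787]
tool_rot: [0.621, 0.784, -0.0, -0.0]
ft_force: [-2.5, -3.0, 5.1]
grip_width: 0.0003
grasp_force: 2.5
```

Emit:
drive_tool(increments=[[[0, 0, -0.5], [0, 0, 0], 0], [[0, 0, 0], [0, 0, 0], 0], [[0, 0, 0], [0, 0, 0], 0], [[0, 0, 0], [0, 0, 0], 0], [[0, 0, 0], [0, 0, 0], 0], [[0, 0, 0], [0, 0, 0], 0], [[0, 0, 0], [0, 0, 0], 0], [[0, 0, 0], [0, 0, 0], 0]])

```text
clock: 12.27
eef_pos: [0.5067, -0.1907, 0.0784]
tool_rot: [0.621, 0.784, -0.0, 0.0]
ft_force: [-2.8, -2.4, 4.8]
grip_width: -0.0001
grasp_force: 2.6
```

Emit:
drive_tool(increments=[[[0, 0, 0], [0, 0, 0], 0], [[0, 0, 0], [0, 0, 0], 0], [[0, 0, 0], [0, 0, 0], 0], [[0, 0, 0], [0, 0, 0], 0], [[0, 0, 0], [0, 0, 0], 0], [[0, 0, 0], [0, 0, 0], 0], [[0, 0, 0], [0, 0, 0], 0], [[0, 0, 0], [0, 0, 0], 0]])

```text
clock: 12.93
eef_pos: [0.5067, -0.1907, 0.0784]
tool_rot: [0.621, 0.784, -0.0, 0.0]
ft_force: [-3.3, -2.5, 5.8]
grip_width: 0.0001
grasp_force: 2.6
```

```bash
python3 look.py pics/s5.png 350 220 150 150 4
```

```text
{'clock': 12.9333, 'eef_pos': [0.5067, -0.1907, 0.0784], 'tool_rot': [0.6212, 0.7837, -0.0003, 0.0], 'joint_pos': [-0.3595, 0.4349, -0.1361, 1.0, -0.0007, 0.981], 'ft_force': [-3.3376, -2.4599, 5.8286]}
```

View pics/s5.png

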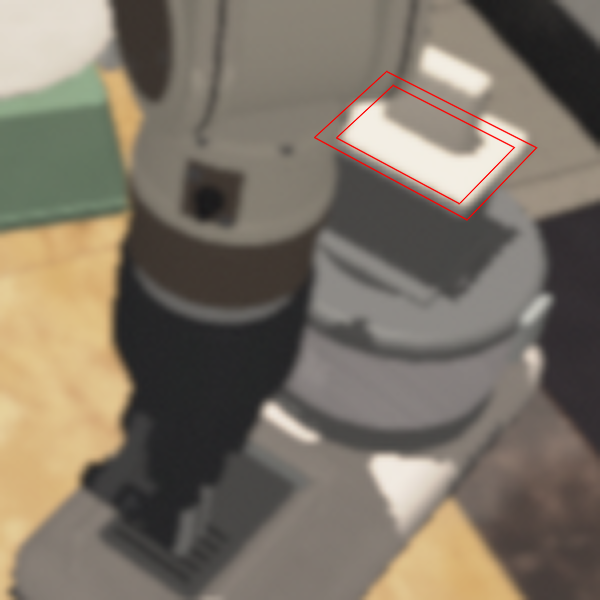

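The picture shows the fingertips on the paddle, which lies level, and the pusher still home. The force is about 6 N, the half-way value, so I hand in.

```bash
python3 -c "
from workcell import *
print(job_done())"
```

```text
the job is handed in; nothing more can be done
None
```

I handed the job in with the pusher home in the chute and the fingertips holding the paddle half-way down (fingertips at 78.4 mm, about 6 N, clock about 13 s). The interface did not report a verdict.

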